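# Load the creamer cassette into the drinks-station rack

### The arm

A 6-joint arm with a two-finger parallel gripper is mounted at the origin on the work surface. World frame = base frame: x ahead of the robot, y to its left, z up, the work surface at z = 0. Lengths are in m, angles in rad, forces in N, time in s.
With the tool pointing down it reaches from about 0.35 to 0.975 m from the base axis. Payload 4.9 kg.
Tool frame: the origin (TCP) lies midway between the tips of the shut fingers; the grasp point (between the pads) lies 19 mm behind it; x points along the fingers, y is the direction in which the jaws open and shut, and the axes are right-handed (so a half turn about x gives the same grasp; the last joint's range is limited). The gripper opens to 85 mm and grips with 20 to 120 N. Pads are 22 mm wide; open, the fingers measure 114 mm over their backs; the gripper's body (76 mm by 85 mm) begins 54 mm behind the grasp point. The pads swing forward as they close: fully open they stand 13 mm farther back than shut.
Start: joints at [1.134, 0.053, 1.613, -0, 1.476, -0.119], TCP at [0.195, 0.594, 0.231] pointing down, gripper open.
Joint ranges: [-3.01, 3.01], [-1.01, 2.22], [0.06, 2.58], [-1.02, 4.17], [0.09, 2.62], [-3.14, 3.14]. Speed limits (rad/s): [2.57, 2.57, 3.14, 3.14, 3.14, 3.14].

### API

Orientations are given as a rotation vector (axis times angle).
In Python, from station import ctrl gives the robot as it stands.
- The arm moves only by the shell command python3 -m handwheel 'ROWS' [FORCE]. ROWS is JSON, a list of rows, each a list of 3 entries, a list of its own where there are three numbers: the finger opening in m, from 0 to 0.0854, then the shift along the tool's x, y, z in m, then the turn, a rotation vector about the tool's x, y, z in degrees. In form: [[claw, [dx, dy, dz], [ax, ay, az]], ...]. A call has 1 to 10 rows; each row shifts and turns the commanded pose from where the row before left it, along the tool's axes as they then stand; what a row does not reach is not made up. A row lasts 1/12 s, in which the tool goes at most 41.7 mm and 7.16 degrees, less where a joint would pass 70% of its speed; a pose out of reach is approached as far as the arm can. A call with a gripper value outside its range is refused whole. The fingers move at their own pace and stop on an object; FORCE is the grip in N (left out, the last holds). Time passes only in rows, so rows that do not move let the fingers close. It gives the time, the measured TCP pose, the force and the opening at its end, in the units of the state.
- ctrl.get_obs(): the state, without advancing time (a new reading comes with each control period).
- ctrl.get_image(name): name is "scene" or "top"; returns the picture (420x560x3 uint8, red, green, blue); there is no depth.
- ctrl.camera_params(name): a dict with "vertical_fov" (degrees; the focal length in pixels is half the picture's height over the tangent of half this angle, whatever the lens; pixels are square), "cx", "cy" (the principal point, pixels), "D" ([k1, k2, p1, p2, k3] as OpenCV has them; the pictures are not rectified), "rvec" (rotation vector, rad) and "tvec" (3), from world to camera coordinates, as OpenCV has them. Camera axes: x right, y down, z forward; pixel columns grow to the right and rows downward; lengths in m; the calibration is good to about 2 mm. A picture is of the moment at which its call begins. camera_params takes no time and is no camera call.
- ctrl.finish_job(): hands the job in, once; it reports no verdict.
Trained networks look in the newest picture that a camera, given by its name, has taken for a name from the list of things; names that differ only in an ending like _2 or _b are one class to them, and where a whole thing is asked for, a point or a joint stands for the part that bears it (a point fixed in the world has none). Each returns a list of dicts, best first, with "score" (0 to 1); they miss things now and then, are a little off and sometimes report something else, mostly with a low value. They report only what shows in the picture. A call takes as long as a camera call. They do not tell look-alikes from the thing itself.
- ctrl.look_for(thing, camera): "box" ([centre column, centre row, width, height] in pixels, round what is visible of it).
- ctrl.silhouettes(thing, camera): "mask" (420x560 bool, what is visible of it) and "box" ([centre column, centre row, width, height] in pixels, round what is visible of it).
- ctrl.tip_of(thing, camera): "centre" ([row, column] in pixels: a listed point, or the origin of a listed thing).
The state is a dict: "t": time; "q": joint angles; "dq": joint speeds; "effort": joint torques, N m; "tool_pos": TCP position; "tool_rot": TCP orientation; "contact_force": force on the tool from outside, world axes, zero at the start; "wrist_torque": the same for the moment, N m; "opening": finger opening in m.
Only numpy, scipy, OpenCV 4.12 (cv2) and the standard library are available. Lean on these libraries where they do the work, as an engineer would, in place of code of your own. Each camera call takes 0.05 s, during which the arm holds its last target.

### The job

Refill the drinks station: take the loose creamer cassette, set it in the open mouth of the white rack and gently push it along the lane, flat on its floor, until the sprung pawl clicks into its side notch and holds it against the sprung back plate, then let go. Stop as soon as it has clicked and never ram or force it; leave the rest of the table as it is.

Things in the scene. Friction and masses are not known exactly. Their poses are not given: they have to be found in the camera images.
- cassette_mid (a point): Centre of the loose creamer cassette, 18 mm above its underside: a grey box 110 long (its x), 56 wide (y), 36 high, 0.17 to 0.3 kg, with four foil-topped pots and a square knob on top. Half-way along, each long side has a notch 24 long, 8 deep (open above, closed below by the 5 mm base), so from above it is waisted. A half turn changes nothing. The plain grey tub without knob is another thing.
- cassette_knob (a point): Centre of the cassette's grip knob: 24 x 24 mm, 36 mm tall, sides parallel to the cassette's x and y, on the middle of the box. This point is 54 mm above the cassette's underside, 18 mm above the box's top and 18 mm below the knob's top.
- dock_lane (a point): Point on the floor (6 mm above the table) and centre line of the lane in the fixed white rack, 290 x 125 mm. The lane runs along this frame's x; the cassette lies lengthwise in it and is pushed from the mouth (-x) towards +x. From x = -35 to +100 mm it is straight, 59 mm wide inside; its walls stand 26 mm above the floor, with open top. Nothing on the rack is higher than 40 mm above the table.
- dock_mouth (a point): Point on the lane's floor and centre line, at x = -96 mm of dock_lane, same axes: a cassette centred here lies in the flared mouth, its nose 6 mm short of the straight lane. The mouth's walls flare outwards from the straight lane, 18 mm wider on each side at their ends (x = -128 mm); the floor goes on to x = -150 mm.
- pawl (a joint): Steel pawl through the lane's +y wall, 30 degree ramp towards the mouth, square back. 0 rad: sprung into the lane; about 0.12: held aside by the passing cassette, at 4 to 14 N of push, more if pressed on the floor; clicks back to 0 in the notch and blocks the return. Pawl and plate are one unit set by hand, place not given: at the click the cassette's centre is at x = 30 mm of dock_lane, give or take 14.
- plate (a joint): Sprung grey plate across the lane's far end, a metal bar behind it. 0 m at rest, grows as the cassette pushes it towards +x, hard stop at 0.0085. The click comes at about 0.004, so only 4.5 mm lie between click and hard stop. Spring: 2 N at rest, 0.35 N more per mm. A caught cassette, let go, keeps it at 0.003 or more.
Not all that is in view belongs to the job. Leave any blue, green or yellow look-alike of the part that bears cassette_mid alone.

How it is judged:
On the way:
1. the cassette, lying in the lane, holds the pawl aside (y of cassette_mid in the frame of dock_lane between -0.006 and 0.006 m and z of cassette_mid in the frame of dock_lane below 0.025 m and angle between the x axis of cassette and the x axis of dock, either way round below 0.1 rad and value of joint pawl above 0.05 rad), for 0.15 s.
At the end, for the whole second after the job is handed in: Cassette at rest, flat in the lane (within 6 mm of its centre line and 0.1 rad of its direction, its middle under 25 mm above the lane floor), pawl sprung back into the notch (joint pawl under 0.04 rad), back plate still pressed in (joint plate over 2 mm) (y of cassette_mid in the frame of dock_lane between -0.006 and 0.006 m and z of cassette_mid in the frame of dock_lane below 0.025 m and angle between the x axis of cassette and the x axis of dock, either way round below 0.1 rad and value of joint pawl below 0.04 rad and value of joint plate above 0.002 m and linear speed of cassette below 0.01 m/s); the robot touches nothing.
It fails at once if the cassette is pressed against the rack, its pawl or its plate with more than 35 N (contact force between cassette and dock above 35 N).
It fails at once if another thing on the table is shifted by more than 30 mm (distance of any of tub, mug, soup_bowl, glass, red_bowl, jar, spoon from where it was at the start of the episode above 0.03 m).
It also fails if it takes over 67 s, if anything falls off the work surface, if the arm or the gripper's body presses on something with over 40 N, if the wrist force passes 120 N, or if a joint passes its speed limit or range.

## Working session

There is one attempt and no reset: what is moved stays moved. The work goes in short steps, Python scripts to look and compute and a shell command to move; the robot and the scene stay as the last step left them, time stands still between calls to the robot, and variables do not carry over. Pictures are saved under pics/ and viewed, and the job is handed in when it is done.

```bash
mkdir -p pics; ls
python3 - <<'E'
from station import ctrl
import cv2
for n in ("scene","top"):
    im=ctrl.get_image(n); cv2.imwrite(f"pics/{n}0.png",im[:,:,::-1]); print(n,ctrl.camera_params(n))
    for th in("cassette_knob","cassette_mid","dock_lane","dock_mouth"):
        print(th,[(r["score"],r["centre"]) for r in ctrl.tip_of(th,n)])
print(ctrl.get_obs())
E
```

```text
pics
scene {'vertical_fov': 50.91627684180153, 'cx': 280.52986381106473, 'cy': 212.85299613692558, 'D': array([-0.09887122,  0.        ,  0.        ,  0.        ,  0.        ]), 'rvec': array([ 1.56359005,  2.16706521, -0.71422145]), 'tvec': array([ 0.17386688, -0.26265018,  1.26056646])}
cassette_knob [(0.98, [159.2, 175.1]), (0.86, [235.7, 236.7]), (0.64, [125.6, 217.0]), (0.6, [367.0, 416.5])]
cassette_mid [(0.93, [170.7, 175.2]), (0.77, [244.5, 241.5]), (0.57, [132.0, 215.5]), (0.56, [376.2, 411.6])]
dock_lane [(0.93, [290.9, 328.8])]
dock_mouth [(0.74, [255.7, 332.0])]
top {'vertical_fov': 54.33842116470631, 'cx': 277.82488239552083, 'cy': 209.12885714324838, 'D': array([0.03015831, 0.        , 0.        , 0.        , 0.        ]), 'rvec': array([ 2.13769872, -2.19834979,  0.08791   ]), 'tvec': array([-0.02558884,  0.44577177,  0.91768849])}
cassette_knob [(0.85, [327.5, 409.7]), (0.81, [181.7, 315.2]), (0.73, [252.1, 421.6]), (0.68, [117.2, 126.8])]
cassette_mid [(0.77, [121.0, 133.5]), (0.67, [247.6, 418.6]), (0.56, [186.2, 312.5])]
dock_lane [(0.83, [167.4, 213.2])]
dock_mouth [(0.82, [209.8, 223.1])]
{'t': 0.5, 'q': array([ 1.13398584e+00,  5.27074022e-02,  1.61295234e+00, -3.58287901e-06,
        1.47600279e+00, -1.19003783e-01]), 'dq': array([-0.00035412,  0.00015851, -0.00090131,  0.00188059, -0.00110499,
        0.0011504 ]), 'effort': array([-5.25777632e-04, -3.93213487e+01, -3.70027685e+01, -1.21099401e-04,
        1.29580578e-03,  7.53397813e-06]), 'tool_pos': array([0.19528723, 0.59366249, 0.23126768]), 'tool_rot': array([ 0.24936145,  1.55638383, -0.24946891]), 'contact_force': array([ 0.56844679, -0.28200197, -0.21245995]), 'wrist_torque': array([ 0.02971922,  0.02293811, -0.00196048]), 'opening': 0.08531766261481097}
```

View pics/scene0.png

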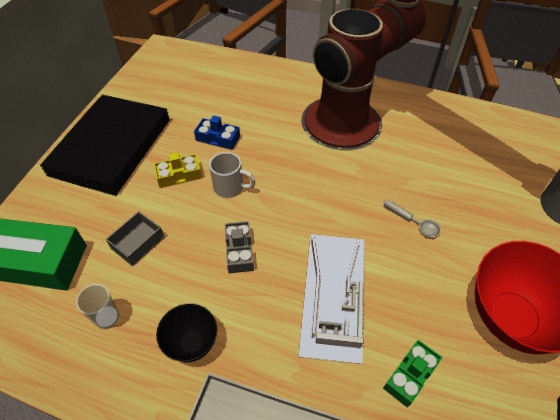

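View pics/top0.png

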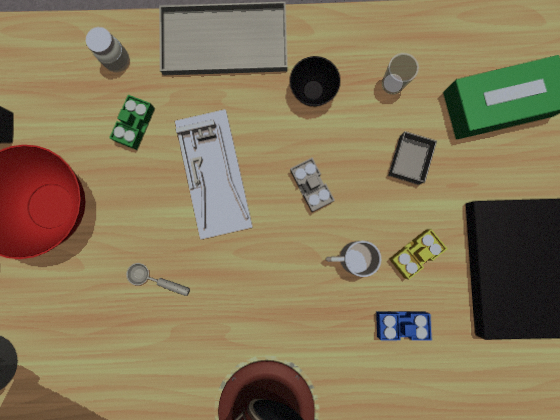

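```bash
cat > h.py <<'E'
import numpy as np, cv2
from station import ctrl
def cam(n):
    p=ctrl.camera_params(n); f=210/np.tan(np.radians(p["vertical_fov"]/2))
    K=np.array([[f,0,p["cx"]],[0,f,p["cy"]],[0,0,1]]); return K,p["D"],p["rvec"],p["tvec"]
def proj(n,P):
    K,D,r,t=cam(n); return cv2.projectPoints(np.asarray(P,float).reshape(-1,3),r,t,K,D)[0][:,0]
def onplane(n,uv,z):
    K,D,r,t=cam(n); uv=np.asarray(uv,float).reshape(-1,1,2)
    x=cv2.undistortPoints(uv,K,D)[:,0]; R=cv2.Rodrigues(r)[0]
    d=np.c_[x,np.ones(len(x))]@R; c=-R.T@t
    return c+d*((z-c[2])/d[:,2])[:,None]
def tri(a,b):
    A=[]
    for n,uv in(("scene",a),("top",b)):
        K,D,r,t=cam(n); x=cv2.undistortPoints(np.array(uv,float).reshape(1,1,2),K,D)[0,0]
        R=cv2.Rodrigues(r)[0]; P=np.c_[R,t]; A+= [x[0]*P[2]-P[0],x[1]*P[2]-P[1]]
    A=np.array(A); return np.linalg.lstsq(A[:,:3],-A[:,3],rcond=None)[0]
def crop(n,im,u0,v0,w,h,s,out):
    c=im[v0:v0+h,u0:u0+w,::-1]; cv2.imwrite(out,cv2.resize(c,None,fx=s,fy=s,interpolation=cv2.INTER_CUBIC))
E
python3 - <<'E'
from h import *
print("knob",tri((236.7,235.7),(315.2,181.7)),"mid",tri((241.5,244.5),(312.5,186.2)))
print("lane",tri((328.8,290.9),(213.2,167.4)),onplane("top",(213.2,167.4),.006),onplane("scene",(328.8,290.9),.006))
print("mouth",tri((332,255.7),(223.1,209.8)),onplane("top",(223.1,209.8),.006),onplane("scene",(332,255.7),.006))
s=ctrl.get_image("scene");t=ctrl.get_image("top")
crop("s",s,200,200,190,180,3,"pics/c_s.png");crop("t",t,165,100,190,145,4,"pics/c_t.png")
E
```

```text
knob [ 0.49872235 -0.12046222  0.0614855 ] mid [ 0.49420436 -0.11561681  0.02234851]
lane [0.54529733 0.10484269 0.02893828] [[0.54916591 0.11143763 0.006     ]] [[0.53443945 0.10130554 0.006     ]]
mouth [0.44851799 0.08771283 0.00837805] [[0.44830944 0.08967493 0.006     ]] [[0.44763201 0.08600068 0.006     ]]
```

View pics/c_s.png

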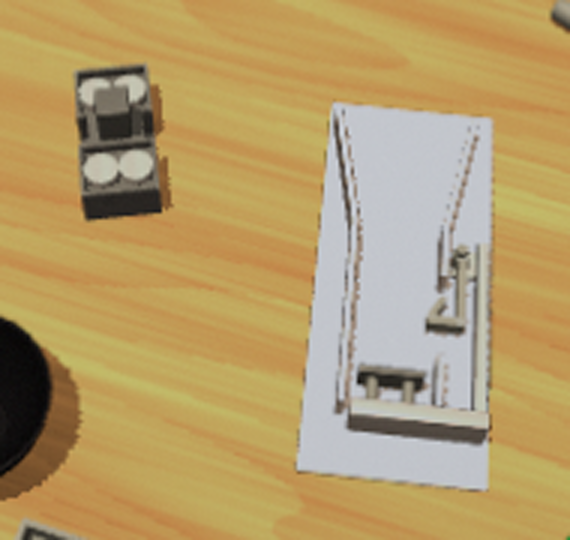

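View pics/c_t.png

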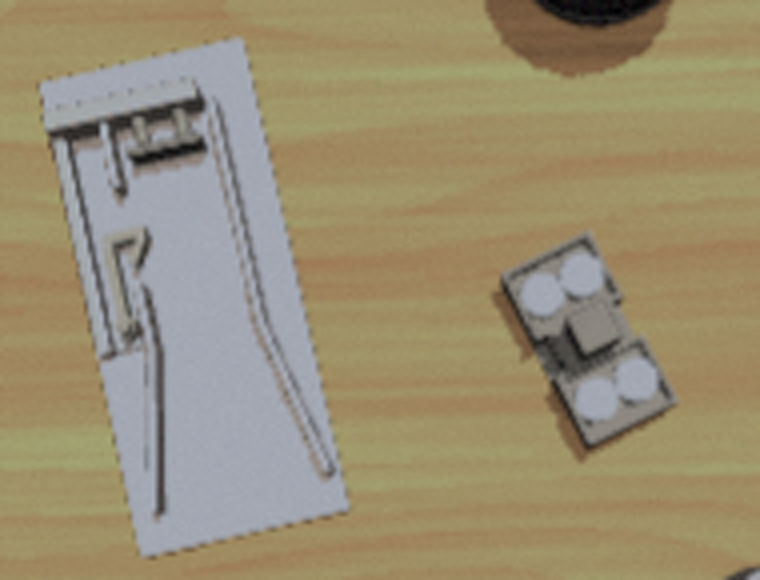

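The candidates are four cassettes plus the tub.

| Object | Scene pixel | Top pixel |
|---|---|---|
| Grey cassette | (239,246) | (312,186) |
| Yellow look-alike | (178,169) | (418,254) |
| Blue look-alike | (217,132) | (404,326) |
| Green look-alike | (413,372) | (131,122) |
| Tub, no knob | (135,238) | (412,158) |

The grey one at top (312,186) fits: the crops show a knob, four pots and a waist. The rack's mouth faces the robot and the pawl is on its left. Next I fit the poses.

```bash
cat > fit.py <<'E'
from h import *
from scipy.optimize import least_squares
ct=lambda p:[165+(p[0]+.5)/4-.5,100+(p[1]+.5)/4-.5]
cs=lambda p:[200+(p[0]+.5)/3-.5,200+(p[1]+.5)/3-.5]
def fit(model,obs,x0,cams):
    # obs: list (cam, modelpoint, uv)
    def res(x):
        c,s=np.cos(x[2]),np.sin(x[2]); e=[]
        for n,m,uv in obs:
            if n not in cams: continue
            P=[x[0]+c*m[0]-s*m[1],x[1]+s*m[0]+c*m[1],m[2]]
            e+=list(proj(n,P)[0]-uv)
        return np.array(e)
    r=least_squares(res,x0); return r
E
python3 - <<'E'
from fit import *
# base plate in its own centre frame; z guess .006
a,b=.145,.0625
C=[(a,b),(a,-b),(-a,-b),(-a,b)]
top=[(40,84),(243,38),(348,511),(143,556)]
sc=[(488,490),(297,470),(333,103),(492,119)]
obs=[("top",(*c,.006),ct(p)) for c,p in zip(C,top)]+[("scene",(*c,.006),cs(p)) for c,p in zip(C,sc)]
for cams in(["top"],["scene"],["top","scene"]):
    r=fit(None,obs,[.53,.1,.2],cams); print("base",cams,r.x,np.degrees(r.x[2]),np.abs(r.fun).max())
    x=r.x; c,s=np.cos(x[2]),np.sin(x[2])
def loc(P): d=P[:,:2]-x[:2]; return np.c_[d@[c,s],d@[-s,c]]*1000
# walls top (z=.032), top view: -y wall top edge; flare bend, end ; +y wall
print(loc(onplane("top",[ct(p) for p in [(211,100),(218,100),(252,320),(262,322),(330,472),(324,474),(152,345),(160,345),(161,515),(118,190),(124,190),(205,150),(135,158)]],.032)))
# cassette: box top corners z=.036
C=[(.055,.028),(.055,-.028),(-.055,-.028),(-.055,.028)]
top=[(502,277),(589,233),(676,403),(590,447)]
sc=[(161,192) ,(84,198),(75,74),(149,66)]
# knob top z=.072
k=.012; Kc=[(k,k),(k,-k),(-k,-k),(-k,k)]
kt=[(568,316),(601,300),(622,337),(590,354)]
ks=[(131,112),(98,114),(96,89),(128,87)]
obs=[("top",(*c,.036),ct(p)) for c,p in zip(C,top)]+[("scene",(*c,.036),cs(p)) for c,p in zip(C,sc)]
obs+=[("top",(*c,.072),ct(p)) for c,p in zip(Kc,kt)]
for cams in(["top"],["scene"],["top","scene"]):
    r=fit(None,obs,[.5,-.12,.45],cams); print("cas",cams,r.x,np.degrees(r.x[2]),np.abs(r.fun).max())
E
```

```text
base ['top'] [0.53543063 0.11230711 0.19910326] 11.407776591083785 0.819023925566853
base ['scene'] [0.53545566 0.11338533 0.20175178] 11.559525723958169 0.5164298559827785
base ['top', 'scene'] [0.53544805 0.11292423 0.20083515] 11.507006219752295 0.8401216803470959
[[ 102.69435377  -38.16926062]
 [ 101.77105119  -42.10631424]
 [ -28.00607539  -33.49313499]
 [ -30.43317449  -38.80394032]
 [-122.94557094  -57.7721877 ]
 [-123.28007576  -54.21684976]
 [ -29.08648745   25.14113038]
 [ -30.12445671   20.6990191 ]
 [-124.98879494   40.50756916]
 [  63.26177251   25.22774061]
 [  62.47685199   21.86898008]
 [  74.75460226  -28.49372416]
 [  79.35769991   11.76661787]]
cas ['top'] [ 0.49796519 -0.11731382  0.44030899] 25.22784693352924 1.2663001205089017
cas ['scene'] [ 0.49993152 -0.11508114  0.44292088] 25.377497240178396 0.4415120027726971
cas ['top', 'scene'] [ 0.49845284 -0.11665692  0.44192176] 25.32025161946101 1.5644916622413803
```

Run:
```python
from h import *
x=np.array([0.53545,0.11292,0.20084]);c,s=np.cos(x[2]),np.sin(x[2])
def W(m): return [x[0]+c*m[0]-s*m[1],x[1]+s*m[0]+c*m[1],m[2]]
for n,(u0,v0,w,h,S) in {"top":(172,106,85,135,4.4),"scene":(295,228,75,140,4.2)}.items():
    im=ctrl.get_image(n)
    big=cv2.resize(im[v0:v0+h,u0:u0+w,::-1],None,fx=S,fy=S,interpolation=cv2.INTER_CUBIC)
    o=big.copy()
    def L(a,b,col):
        q=proj(n,[W(a),W(b)]); q=((q-[u0,v0]+.5)*S-.5)*16
        cv2.line(o,tuple(map(int,q[0].round())),tuple(map(int,q[1].round())),col,1,cv2.LINE_AA,4)
    y0=-.0075
    for z,col in((.006,(0,0,255)),(.032,(0,160,0))):
        for sg in(1,-1):
            L((-.030,y0+sg*.0295,z),(.105,y0+sg*.0295,z),col)
            L((-.030,y0+sg*.0295,z),(-.123,y0+sg*.0475,z),col)
    P=[(.145,.0625),(.145,-.0625),(-.145,-.0625),(-.145,.0625)]
    for i in range(4): L((*P[i],.006),(*P[i-1],.006),(255,0,0))
    cv2.imwrite(f"pics/ov_{n}.png",np.hstack([big,o]))
```

```text
(no output)
```

View pics/ov_top.png

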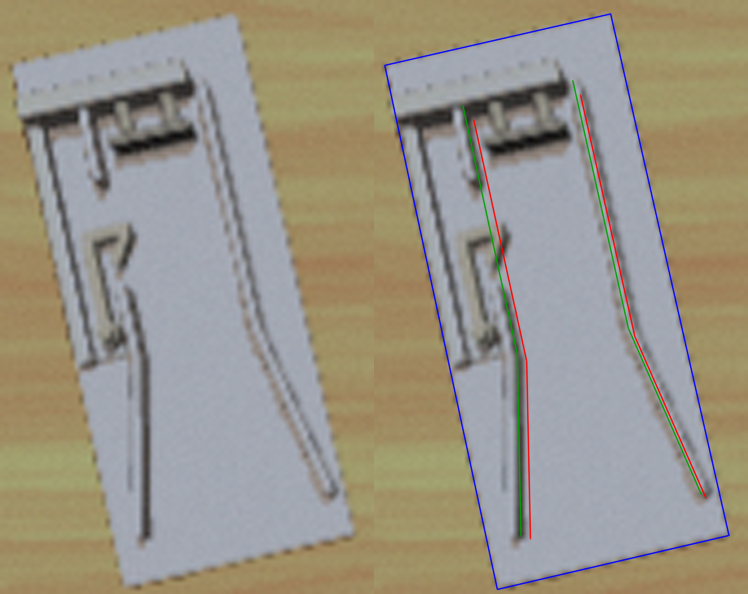

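View pics/ov_scene.png

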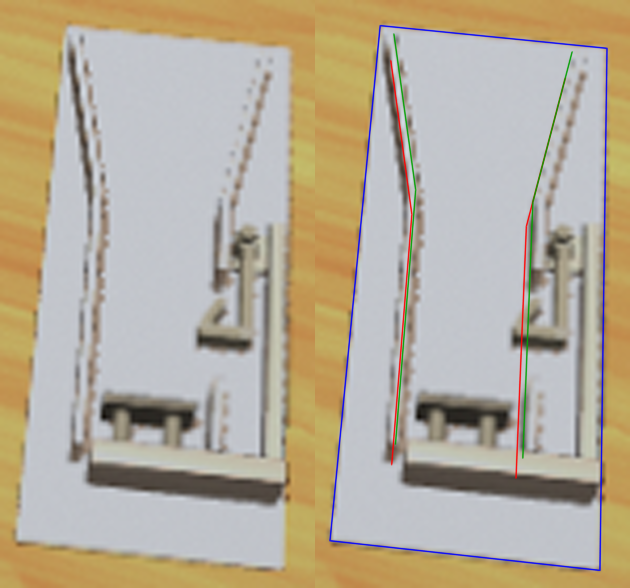

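The overlay shows the walls about 2.5 mm further to +y than I assumed, so I re-check with y0 = -5 mm and overlay the cassette fit as well.

Run:
```python
from h import *
def run(tag,x,segs,views):
  c,s=np.cos(x[2]),np.sin(x[2])
  W=lambda m:[x[0]+c*m[0]-s*m[1],x[1]+s*m[0]+c*m[1],m[2]]
  out=[]
  for n,(u0,v0,w,h,S) in views.items():
    im=ctrl.get_image(n)
    o=cv2.resize(im[v0:v0+h,u0:u0+w,::-1],None,fx=S,fy=S,interpolation=cv2.INTER_CUBIC)
    for a,b,col in segs:
        q=proj(n,[W(a),W(b)]); q=((q-[u0,v0]+.5)*S-.5)*16
        cv2.line(o,tuple(map(int,q[0].round())),tuple(map(int,q[1].round())),col,1,cv2.LINE_AA,4)
    o=o[:590]; o=np.vstack([o,np.zeros((590-len(o),o.shape[1],3),np.uint8)]); out.append(o)
  cv2.imwrite(f"pics/{tag}.png",np.hstack(out)[:, :800])
y0=-.005; S=[]
for z,col in((.006,(0,0,255)),(.032,(0,160,0))):
    for sg in(1,-1):
        S+=[((-.030,y0+sg*.0295,z),(.105,y0+sg*.0295,z),col),((-.030,y0+sg*.0295,z),(-.123,y0+sg*.0475,z),col)]
run("ov2",[0.53545,0.11292,0.20084],S,{"top":(172,106,85,135,4.3),"scene":(295,228,75,140,4.2)})
S=[]
for a,b,z0,col in((.055,.028,.036,(0,0,255)),(.055,.028,0,(255,0,0)),(.012,.012,.072,(0,220,0))):
    P=[(a,b),(a,-b),(-a,-b),(-a,b)]
    S+=[((*P[i],z0),(*P[i-1],z0),col) for i in range(4)]
run("ov3",[0.49845,-0.11666,0.4419],S,{"top":(282,150,58,70,7),"scene":(215,212,50,70,7)})
```

```text
(no output)
```

View pics/ov2.png

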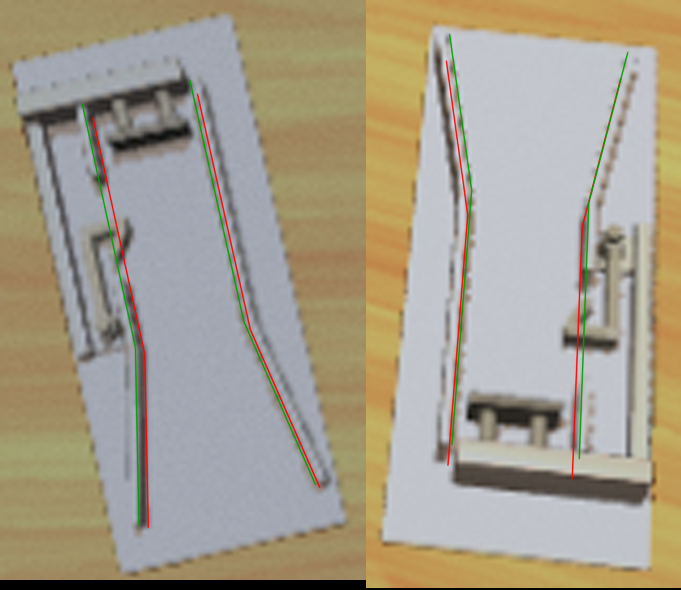

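View pics/ov3.png

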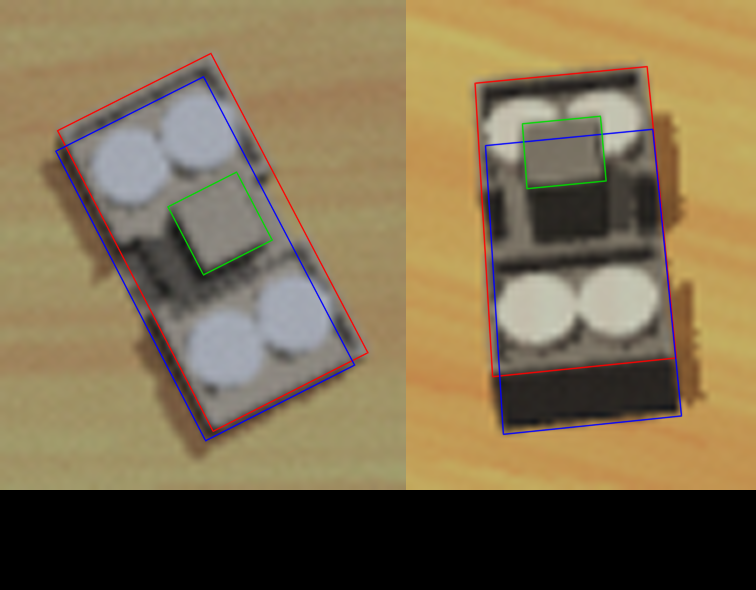

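Lane fit is good in both views. The cassette fit is within about 1.5 mm. dock_lane is at about (0.5414, 0.1090), yaw 11.5°. Next I plan the move over the knob, with the jaws along the cassette's length.

```bash
cat >> h.py <<'E'
def plan(goal,yaw_deg):
    o=ctrl.get_obs(); R=cv2.Rodrigues(np.array(o["tool_rot"]))[0]
    d=R.T@(np.asarray(goal)-o["tool_pos"])
    best=None
    for y in(yaw_deg,yaw_deg+180):
        a=np.radians(y); X=np.array([0,0,-1.]);Y=np.array([np.cos(a),np.sin(a),0]);T=np.c_[X,Y,np.cross(X,Y)]
        rv=np.degrees(cv2.Rodrigues(R.T@T)[0].ravel())
        print("yaw",y,"turn deg",rv.round(2))
    print("shift mm tool",(d*1000).round(2),"pos",o["tool_pos"].round(4),"q6",o["q"].round(2),"F",o["contact_force"].round(1),"op",round(o["opening"],4),"t",o["t"])
E
python3 -c "
from h import *
plan([.499,-.1155,.15],25.3); R=cv2.Rodrigues(np.array(ctrl.get_obs()['tool_rot']))[0]; print(R.round(3))
for p in [(358,258),(100,45),(30,205)]: print(onplane('top',p,.05))"
```

```text
yaw 25.3 turn deg [46.49 -0.   -0.  ]
yaw 205.3 turn deg [-133.51    0.     -0.  ]
shift mm tool [  81.32 -578.75  510.11] pos [0.1953 0.5937 0.2313] q6 [ 1.13  0.05  1.61  0.    1.48 -0.12] F [-0.3 -1.3  1.2] op 0.0854 t 0.9
[[ 0.     0.313  0.95 ]
 [ 0.     0.95  -0.313]
 [-1.     0.    -0.   ]]
[[ 0.32980736 -0.21072237  0.05      ]]
[[0.83204207 0.35935934 0.05      ]]
[[0.46701537 0.51046377 0.05      ]]
```

```bash
python3 -m handwheel '[[0.085,[0,-29,25.5],[0,0,0]]]' 2>&1 | tail -3; python3 -c "
from h import *
plan([.499,-.1155,.15],25.3)"
```

```text
tool_rot: [0.247, 1.559, -0.245]
contact_force: [0.2, -1.1, -0.5]
opening: 0.0852
yaw 25.3 turn deg [ 4.674e+01 -1.200e-01  2.000e-02]
yaw 205.3 turn deg [-1.3326e+02 -2.0000e-02 -1.4000e-01]
shift mm tool [  79.02 -551.9   482.74] pos [0.2101 0.5583 0.2302] q6 [ 1.09 -0.01  1.68  0.    1.47 -0.17] F [ 0.2 -1.1 -0.5] op 0.0852 t 0.9833
```

That row was in mm where the interface takes metres; it was clipped to one step in the intended direction, so no harm. I continue in metres.

```bash
python3 -m handwheel '[[0.085,[0,-0.029,0.0254],[0,0,0]],[0.085,[0,-0.029,0.0254],[0,0,0]],[0.085,[0,-0.029,0.0254],[0,0,0]],[0.085,[0,-0.029,0.0254],[0,0,0]],[0.085,[0,-0.029,0.0254],[0,0,0]],[0.085,[0,-0.029,0.0254],[0,0,0]],[0.085,[0,-0.029,0.0254],[0,0,0]],[0.085,[0,-0.029,0.0254],[0,0,0]],[0.085,[0,-0.029,0.0254],[0,0,0]],[0.085,[0,-0.029,0.0254],[0,0,0]]]' | tail -6
python3 -m handwheel '[[0.085,[0,-0.029,0.0254],[0,0,0]],[0.085,[0,-0.029,0.0254],[0,0,0]],[0.085,[0,-0.029,0.0254],[0,0,0]],[0.085,[0,-0.029,0.0254],[0,0,0]],[0.085,[0,-0.029,0.0254],[0,0,0]],[0.085,[0,-0.029,0.0254],[0,0,0]],[0.085,[0,-0.029,0.0254],[0,0,0]],[0.085,[0,-0.029,0.0254],[0,0,0]],[0.085,[0,-0.029,0.0254],[0,0,0]]]' | tail -6
python3 -c "
from h import *
plan([.499,-.1155,.15],25.3)"
```

```text
t: 1.82
tool_pos: [0.3626, 0.1989, 0.2316]
tool_rot: [0.249, 1.555, -0.249]
contact_force: [0.8, 0.8, 0.2]
opening: 0.0851
t: 2.57
tool_pos: [0.4983, -0.1209, 0.2315]
tool_rot: [0.25, 1.556, -0.25]
contact_force: [0.9, 0.3, -0.5]
opening: 0.0846
yaw 25.3 turn deg [ 4.645e+01  4.000e-02 -2.000e-02]
yaw 205.3 turn deg [-1.3355e+02  3.0000e-02  4.0000e-02]
shift mm tool [81.53  5.37 -1.12] pos [ 0.4983 -0.1209  0.2315] q6 [-0.38 -0.22  1.87  0.    1.49 -1.64] F [ 0.9  0.3 -0.5] op 0.0846 t 2.5667
```

```bash
python3 -m handwheel '[[0.085,[0,0.0054,-0.0011],[0,0,0]],[0.085,[0.012,0,0],[6.65,0,0]],[0.085,[0.012,0,0],[6.65,0,0]],[0.085,[0.012,0,0],[6.65,0,0]],[0.085,[0.012,0,0],[6.65,0,0]],[0.085,[0.012,0,0],[6.65,0,0]],[0.085,[0.012,0,0],[6.65,0,0]],[0.085,[0.01,0,0],[6.6,0,0]],[0.085,[0,0,0],[0,0,0]]]' | tail -6
python3 - <<'E'
from h import *
plan([.499,-.1155,.044],25.3)
o=[]
for n,(u0,v0,w,h,S) in {"top":(270,130,95,100,4),"scene":(190,170,95,100,4)}.items():
    im=ctrl.get_image(n); o.append(cv2.resize(im[v0:v0+h,u0:u0+w,::-1],None,fx=S,fy=S,interpolation=cv2.INTER_CUBIC))
cv2.imwrite("pics/pre.png",np.hstack(o))
E
```

```text
t: 3.32
tool_pos: [0.497, -0.1125, 0.1468]
tool_rot: [0.879, 1.39, -0.881]
contact_force: [-0.1, -0.3, 0.3]
opening: 0.0853
yaw 25.3 turn deg [-0.1  -0.19  0.17]
yaw 205.3 turn deg [179.9    0.27   0.29]
shift mm tool [102.79   0.85   3.89] pos [ 0.497  -0.1125  0.1468] q6 [-0.37 -0.16  1.96  0.    1.34 -0.81] F [-0.1 -0.3  0.3] op 0.0853 t 3.3167
```

View pics/pre.png

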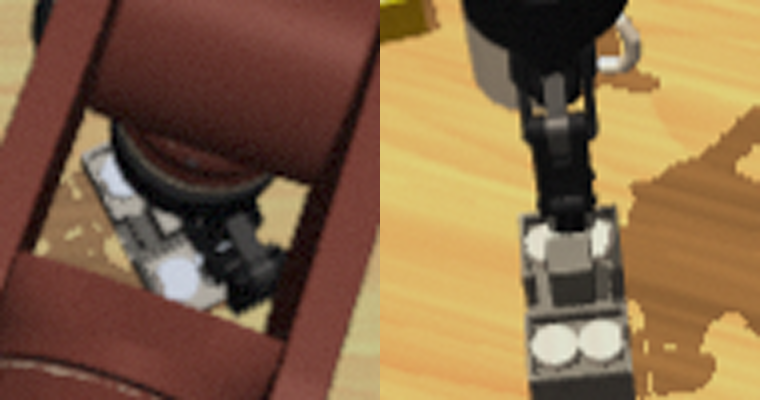

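```bash
python3 -m handwheel '[[0.085,[0,0.0008,0.0039],[0,0,0]],[0.085,[0.025,0,0],[0,0,0]],[0.085,[0.025,0,0],[0,0,0]],[0.085,[0.012,0,0],[0,0,0]],[0.085,[0,0,0],[0,0,0]],[0.085,[0,0,0],[0,0,0]]]' | tail -6
python3 - <<'E'
from h import *
plan([.499,-.1155,.044],25.3)
o=[]
for n,(u0,v0,w,h,S) in {"scene":(190,170,95,100,6)}.items():
    im=ctrl.get_image(n); o.append(cv2.resize(im[v0:v0+h,u0:u0+w,::-1],None,fx=S,fy=S,interpolation=cv2.INTER_CUBIC))
cv2.imwrite("pics/pre2.png",np.hstack(o))
E
```

```text
t: 3.92
tool_pos: [0.501, -0.1166, 0.0875]
tool_rot: [0.878, 1.387, -0.878]
contact_force: [-0.4, -0.3, 0.6]
opening: 0.085
yaw 25.3 turn deg [ 0.03 -0.02  0.02]
yaw 205.3 turn deg [-1.7997e+02 -3.0000e-02 -3.0000e-02]
shift mm tool [43.5  -1.32 -1.85] pos [ 0.501  -0.1166  0.0875] q6 [-0.37 -0.08  1.99 -0.    1.23 -0.82] F [-0.4 -0.3  0.6] op 0.085 t 3.9167
```

View pics/pre2.png

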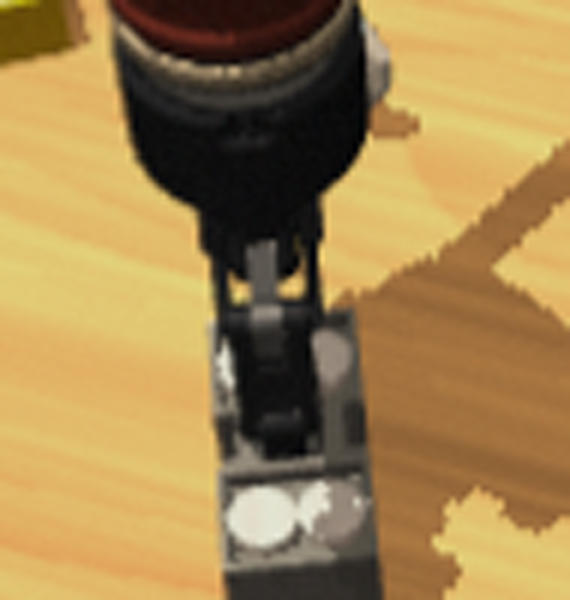

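```bash
python3 -m handwheel '[[0.085,[0.01,-0.0013,-0.0018],[0,0,0]],[0.085,[0.015,0,0],[0,0,0]],[0.085,[0.012,0,0],[0,0,0]],[0.085,[0.006,0,0],[0,0,0]],[0.085,[0,0,0],[0,0,0]],[0.085,[0,0,0],[0,0,0]]]' | tail -6
python3 - <<'E'
from h import *
plan([.499,-.1155,.044],25.3)
o=[]
for n,(u0,v0,w,h,S) in {"scene":(190,170,95,100,6)}.items():
    im=ctrl.get_image(n); o.append(cv2.resize(im[v0:v0+h,u0:u0+w,::-1],None,fx=S,fy=S,interpolation=cv2.INTER_CUBIC))
cv2.imwrite("pics/pre3.png",np.hstack(o))
E
```

```text
t: 4.47
tool_pos: [0.4989, -0.1154, 0.0441]
tool_rot: [0.878, 1.387, -0.878]
contact_force: [-0.9, 0.6, -0.4]
opening: 0.0848
yaw 25.3 turn deg [-0.01 -0.02  0.02]
yaw 205.3 turn deg [1.7999e+02 3.0000e-02 4.0000e-02]
shift mm tool [0.14 0.08 0.1 ] pos [ 0.4989 -0.1154  0.0441] q6 [-0.37 -0.02  2.02  0.    1.14 -0.81] F [-0.9  0.6 -0.4] op 0.0848 t 4.4667
```

View pics/pre3.png

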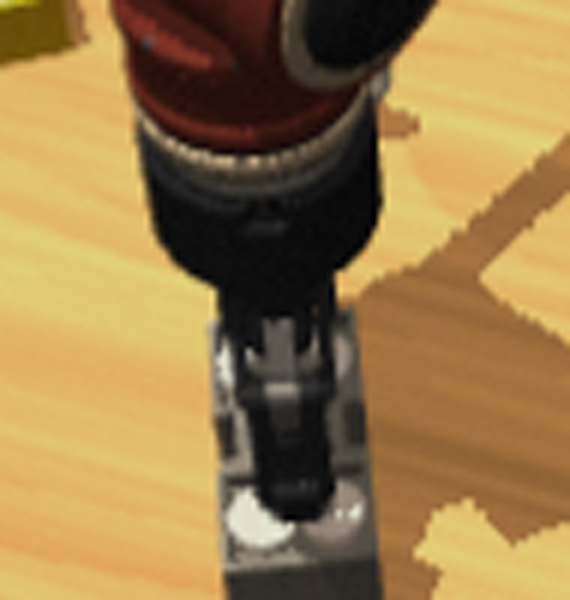

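Fingers straddle the knob, centred. Closing.

```bash
python3 -m handwheel '[[0.0,[0,0,0],[0,0,0]],[0.0,[0,0,0],[0,0,0]],[0.0,[0,0,0],[0,0,0]],[0.0,[0,0,0],[0,0,0]],[0.0,[0,0,0],[0,0,0]],[0.0,[0,0,0],[0,0,0]],[0.0,[0,0,0],[0,0,0]],[0.0,[0,0,0],[0,0,0]]]' 50| tail -5
python3 -m handwheel '[[0.0,[-0.005,0,0],[0,0,0]],[0.0,[-0.01,0,0],[0,0,0]],[0.0,[-0.015,0,0],[0,0,0]],[0.0,[-0.015,0,0],[0,0,0]],[0.0,[-0.01,0,0],[0,0,0]],[0.0,[0,0,0],[0,0,0]],[0.0,[0,0,0],[0,0,0]]]' | tail -5
```

```text
t: 5.18
tool_pos: [0.4994, -0.1156, 0.0447]
tool_rot: [0.878, 1.385, -0.878]
contact_force: [-0.1, 0.0, 2.7]
opening: 0.023
t: 5.77
tool_pos: [0.4993, -0.1156, 0.1]
tool_rot: [0.878, 1.385, -0.878]
contact_force: [-0.5, -0.0, -1.0]
opening: 0.0229
```

```bash
python3 -c "
from h import *
plan([.4395,.0883,.115],11.5)"
```

```text
yaw 11.5 turn deg [13.79  0.05 -0.06]
yaw 191.5 turn deg [-1.6621e+02  9.0000e-02  7.0000e-02]
shift mm tool [ -15.21   33.05 -209.9 ] pos [ 0.4993 -0.1156  0.1   ] q6 [-0.37 -0.1   1.99 -0.    1.25 -0.81] F [-0.5 -0.  -1. ] op 0.0229 t 5.7667
```

```bash
python3 -m handwheel '[[0.0,[-0.01,0.002,-0.012],[0,0,0]],[0.0,[-0.005,0.004,-0.024],[0,0,0]],[0.0,[0,0.005,-0.03],[0,0,0]],[0.0,[0,0.005,-0.036],[0,0,0]],[0.0,[0,0.005,-0.036],[0,0,0]],[0.0,[0,0.005,-0.03],[0,0,0]],[0.0,[0,0.004,-0.024],[0,0,0]],[0.0,[0,0.003,-0.018],[0,0,0]],[0.0,[0,0,0],[6.9,0,0]],[0.0,[0,0,0],[6.9,0,0]]]' | tail -5
python3 -m handwheel '[[0.0,[0,0,0],[0,0,0]],[0.0,[0,0,0],[0,0,0]],[0.0,[0,0,0],[0,0,0]]]' | tail -5
python3 - <<'E'
from h import *
plan([.4395,.0883,.115],11.5)
for n in("top","scene"):
    im=ctrl.get_image(n); cv2.imwrite(f"pics/m_{n}.png",im[:,:,::-1])
E
```

```text
t: 6.6
tool_pos: [0.4377, 0.0896, 0.1128]
tool_rot: [1.061, 1.298, -1.064]
contact_force: [0.4, -0.9, -2.1]
opening: 0.0233
t: 6.85
tool_pos: [0.4387, 0.0883, 0.1136]
tool_rot: [1.058, 1.299, -1.059]
contact_force: [-0.2, 0.0, -1.3]
opening: 0.0234
yaw 11.5 turn deg [ 0.11 -0.01  0.07]
yaw 191.5 turn deg [-1.7989e+02 -1.1000e-01 -2.0000e-02]
shift mm tool [-1.39  0.78  0.17] pos [0.4387 0.0883 0.1136] q6 [ 0.03 -0.29  2.13 -0.    1.3  -0.17] F [-0.2  0.  -1.3] op 0.0234 t 6.85
```

View pics/m_scene.png

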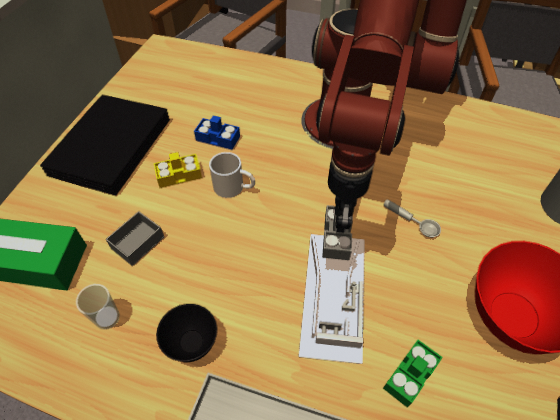

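View pics/m_top.png

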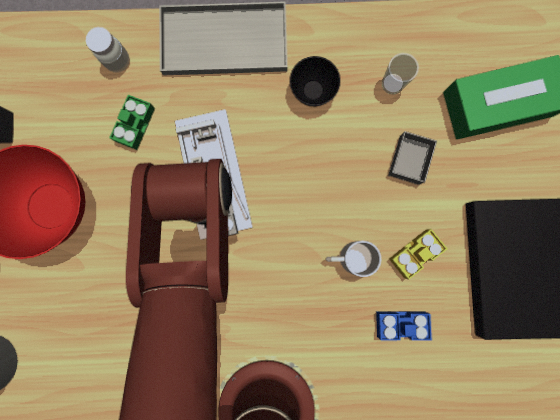

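The cassette is held level above the mouth, at scene (338,235). I overlay the predicted pose to find the lateral offset in the grip.

```bash
cat >> h.py <<'E'
def overlay(fn,box,S,cas,zb,lane=(.5414,.1090,.2008),n="scene"):
    im=ctrl.get_image(n); u0,v0,w,h=box
    b=cv2.resize(im[v0:v0+h,u0:u0+w,::-1],None,fx=S,fy=S,interpolation=cv2.INTER_CUBIC); o=b.copy()
    def L(x,a,c2,col):
        c,s=np.cos(x[2]),np.sin(x[2]); W=[[x[0]+c*m[0]-s*m[1],x[1]+s*m[0]+c*m[1],m[2]] for m in(a,c2)]
        q=((proj(n,W)-[u0,v0]+.5)*S-.5)*16
        cv2.line(o,tuple(map(int,q[0].round())),tuple(map(int,q[1].round())),col,1,cv2.LINE_AA,4)
    for z,col in((0.036,(0,0,255)),(0,(255,0,0))):
        P=[(.055,.028),(.055,-.028),(-.055,-.028),(-.055,.028)]
        for i in range(4): L(cas,(*P[i],z+zb),(*P[i-1],z+zb),col)
    for sg in(1,-1):
        L(lane,(-.035,sg*.0295,.032),(.1,sg*.0295,.032),(0,160,0)); L(lane,(-.035,sg*.0295,.032),(-.128,sg*.0475,.032),(0,160,0))
    cv2.imwrite(fn,np.hstack([b,o]))
E
python3 - <<'E'
from h import *
o=ctrl.get_obs();p=o["tool_pos"]; overlay("pics/g1.png",(305,195,65,75),6,(p[0],p[1],np.radians(11.5)),p[2]-.0447)
E
```

```text
(no output)
```

View pics/g1.png

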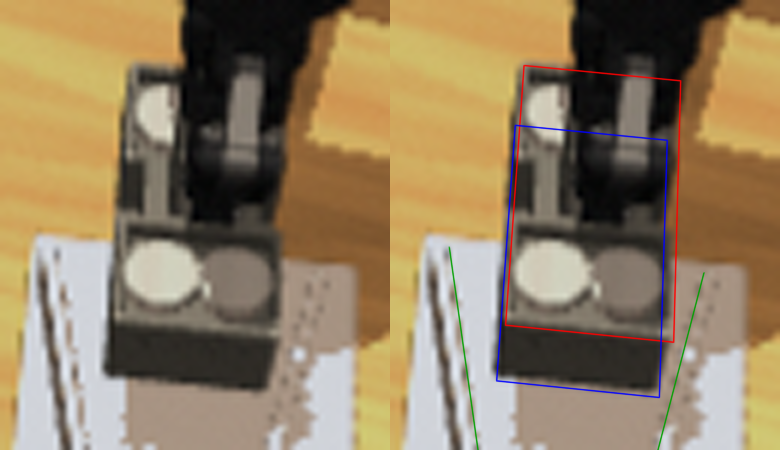

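```bash
python3 -m handwheel '[[0.0,[0.01,0.0005,-0.0006],[0,0,0]],[0.0,[0.015,0,0],[0,0,0]],[0.0,[0.015,0,0],[0,0,0]],[0.0,[0.012,0,0],[0,0,0]],[0.0,[0.006,0,0],[0,0,0]],[0.0,[0.002,0,0],[0,0,0]],[0.0,[0,0,0],[0,0,0]],[0.0,[0,0,0],[0,0,0]]]' | tail -5
python3 - <<'E'
from h import *
plan([.4393,.0891,.0507],11.5)
o=ctrl.get_obs();p=o["tool_pos"]; overlay("pics/g2.png",(300,205,65,90),6,(p[0],p[1],np.radians(11.5)),p[2]-.0447)
E
```

```text
t: 7.67
tool_pos: [0.44, 0.0892, 0.0548]
tool_rot: [1.06, 1.297, -1.06]
contact_force: [0.5, -1.1, -1.9]
opening: 0.0235
yaw 11.5 turn deg [-0.    0.01 -0.05]
yaw 191.5 turn deg [ 1.8e+02 -8.0e-02 -1.0e-02]
shift mm tool [ 4.08 -0.66 -0.07] pos [0.44   0.0892 0.0548] q6 [ 0.03 -0.2   2.16 -0.    1.18 -0.17] F [ 0.5 -1.1 -1.9] op 0.0235 t 7.6667
```

View pics/g2.png

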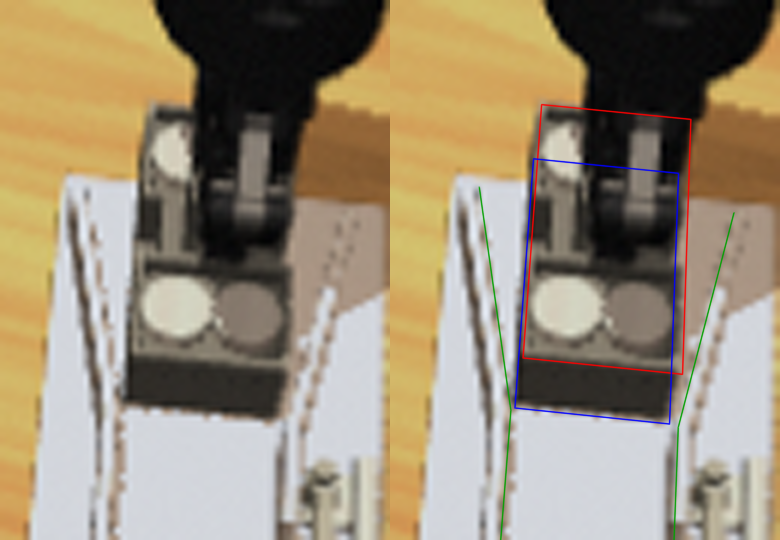

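In the crop the nose corners, (125,402) and (280,418), sit about 2 mm and 1 mm inside the lane's edges, so a 0.5 mm shift to -y centres it. Lowering to the floor, watching the force.

```bash
python3 -m handwheel '[[0.0,[0.0025,0,0.0004],[0,0,0]],[0.0,[0.001,0,0],[0,0,0]],[0.0,[0,0,0],[0,0,0]],[0.0,[0,0,0],[0,0,0]]]' | tail -5
python3 -m handwheel '[[0.0,[0.0005,0,0],[0,0,0]],[0.0,[0,0,0],[0,0,0]],[0.0,[0,0,0],[0,0,0]]]' | tail -5
```

```text
t: 8.05
tool_pos: [0.4396, 0.0888, 0.0509]
tool_rot: [1.06, 1.297, -1.06]
contact_force: [0.5, 0.0, -1.6]
opening: 0.0232
t: 8.3
tool_pos: [0.4398, 0.0888, 0.0507]
tool_rot: [1.06, 1.297, -1.06]
contact_force: [-1.3, 0.4, 0.1]
opening: 0.0235
```

```bash
python3 -m handwheel '[[0.0,[0,0.003,0],[0,0,0]],[0.0,[0,0.003,0],[0,0,0]],[0.0,[0,0.003,0],[0,0,0]],[0.0,[0,0.003,0],[0,0,0]],[0.0,[0,0,0],[0,0,0]]]' | tail -5
python3 - <<'E'
from h import *
plan([.5414,.1090,.0507],11.5);print(ctrl.get_obs()["wrist_torque"].round(2))
overlay("pics/g3.png",(300,205,65,90),6,(.4,.1,.2),.0)
E
```

```text
t: 8.72
tool_pos: [0.4525, 0.0913, 0.0507]
tool_rot: [1.061, 1.296, -1.059]
contact_force: [0.6, 0.0, 3.1]
opening: 0.0234
yaw 11.5 turn deg [-0.01  0.01 -0.1 ]
yaw 191.5 turn deg [ 1.7999e+02 -1.6000e-01 -2.0000e-02]
shift mm tool [ 0.17 90.64  0.35] pos [0.4525 0.0913 0.0507] q6 [ 0.04 -0.16  2.14  0.    1.16 -0.16] F [0.6 0.  3.1] op 0.0234 t 8.7167
[-0.08  0.1  -0.  ]
```

View pics/g3.png

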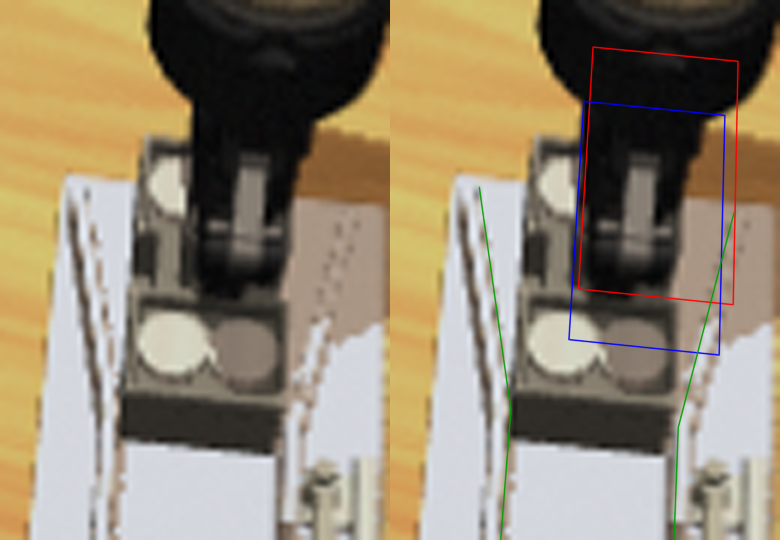

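```bash
python3 -m handwheel '[[0.0,[-0.0003,0.002,0],[0,0,0]],[0.0,[0,0.002,0],[0,0,0]],[0.0,[0,0.002,0],[0,0,0]],[0.0,[0,0.002,0],[0,0,0]],[0.0,[0,0.002,0],[0,0,0]],[0.0,[0,0,0],[0,0,0]]]' | tail -5
python3 -m handwheel '[[0.0,[0,0.002,0],[0,0,0]],[0.0,[0,0.002,0],[0,0,0]],[0.0,[0,0.002,0],[0,0,0]],[0.0,[0,0.002,0],[0,0,0]],[0.0,[0,0.002,0],[0,0,0]],[0.0,[0,0,0],[0,0,0]]]' | tail -5
python3 - <<'E'
from h import *
plan([.5414,.1090,.0507],11.5);print(ctrl.get_obs()["wrist_torque"].round(2))
E
```

```text
t: 9.27
tool_pos: [0.4615, 0.0932, 0.0507]
tool_rot: [1.06, 1.297, -1.06]
contact_force: [-0.9, 0.0, 2.7]
opening: 0.0233
t: 9.77
tool_pos: [0.4713, 0.0952, 0.0507]
tool_rot: [1.06, 1.297, -1.06]
contact_force: [-0.4, -0.3, 4.8]
opening: 0.0231
yaw 11.5 turn deg [-0.01 -0.   -0.03]
yaw 191.5 turn deg [ 1.7999e+02 -4.0000e-02  0.0000e+00]
shift mm tool [5.000e-02 7.149e+01 4.700e-01] pos [0.4713 0.0952 0.0507] q6 [ 0.04 -0.11  2.09  0.    1.16 -0.16] F [-0.4 -0.3  4.8] op 0.0231 t 9.7667
[-0.07  0.22 -0.01]
```

```bash
python3 -m handwheel '[[0.0,[-0.0005,0.002,0],[0,0,0]],[0.0,[0,0.002,0],[0,0,0]],[0.0,[0,0.002,0],[0,0,0]],[0.0,[0,0.002,0],[0,0,0]],[0.0,[0,0.002,0],[0,0,0]],[0.0,[0,0,0],[0,0,0]]]' | tail -5
python3 -m handwheel '[[0.0,[0,0.002,0],[0,0,0]],[0.0,[0,0.002,0],[0,0,0]],[0.0,[0,0.002,0],[0,0,0]],[0.0,[0,0.002,0],[0,0,0]],[0.0,[0,0.002,0],[0,0,0]],[0.0,[0,0,0],[0,0,0]]]' | tail -5
python3 - <<'E'
from h import *
plan([.5414,.1090,.0507],11.5);print(ctrl.get_obs()["wrist_torque"].round(2))
overlay("pics/g4.png",(295,225,75,120),5,(.4,.1,.2),.0)
E
```

```text
t: 10.27
tool_pos: [0.481, 0.0972, 0.0508]
tool_rot: [1.06, 1.297, -1.06]
contact_force: [-0.5, 0.6, -1.8]
opening: 0.0235
t: 10.77
tool_pos: [0.4909, 0.0992, 0.0512]
tool_rot: [1.06, 1.297, -1.06]
contact_force: [-1.4, 0.5, -1.6]
opening: 0.0234
yaw 11.5 turn deg [-0.01  0.   -0.02]
yaw 191.5 turn deg [ 1.7999e+02 -3.0000e-02 -0.0000e+00]
shift mm tool [ 0.48 51.39  0.45] pos [0.4909 0.0992 0.0512] q6 [ 0.05 -0.06  2.04  0.    1.16 -0.15] F [-1.4  0.5 -1.6] op 0.0234 t 10.7667
[0.01 0.03 0.01]
```

View pics/g4.png

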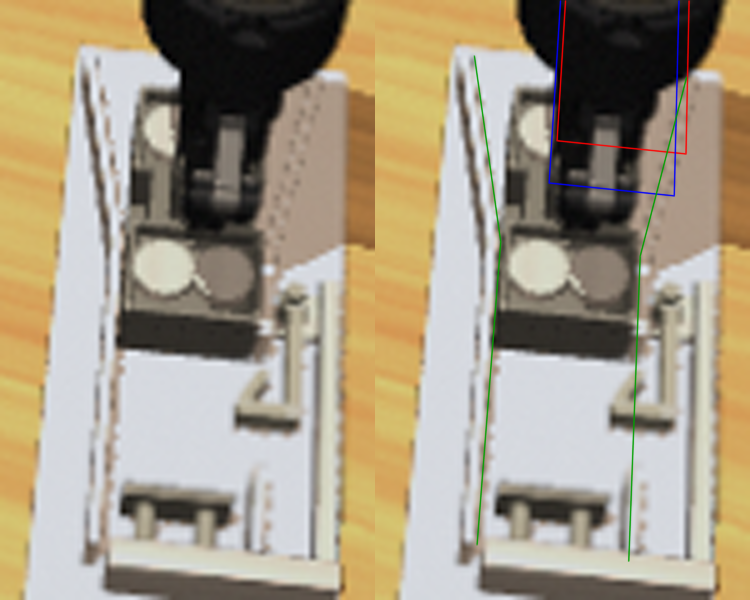

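Run:
```python
from fit import *
x=(.5414,.1090,.2008);c,s=np.cos(x[2]),np.sin(x[2])
for z,pts in((.008,[(135,160),(205,150)]),(.03,[(128,150),(203,138)]),(.026,[(148,232),(137,270),(112,232)])):
    d=onplane("top",[ct(p) for p in pts],z)[:,:2]-x[:2]; print(z,(np.c_[d@[c,s],d@[-s,c]]*1000).round(1))
```

```text
0.008 [[ 80.6  20.5]
 [ 77.  -21. ]]
0.03 [[ 80.4  20. ]
 [ 77.5 -23.6]]
0.026 [[31.9 19.5]
 [11.6 30.4]
 [36.6 39.8]]
```

Plate at rest is at about x = 79, so the click should come with the centre at about 28 mm. The pawl's ramp starts near x = 12. Continuing in 1 mm rows.

```bash
for i in 1 2; do :; done; python3 -m handwheel '[[0.0,[0.0003,0.001,0],[0,0,0]],[0.0,[0,0.001,0],[0,0,0]],[0.0,[0,0.001,0],[0,0,0]],[0.0,[0,0.001,0],[0,0,0]],[0.0,[0,0.001,0],[0,0,0]],[0.0,[0,0.001,0],[0,0,0]]]' | tail -5
python3 -m handwheel '[[0.0,[0,0.001,0],[0,0,0]],[0.0,[0,0.001,0],[0,0,0]],[0.0,[0,0.001,0],[0,0,0]],[0.0,[0,0.001,0],[0,0,0]],[0.0,[0,0.001,0],[0,0,0]]]' | tail -5
python3 -m handwheel '[[0.0,[0,0.001,0],[0,0,0]],[0.0,[0,0.001,0],[0,0,0]],[0.0,[0,0.001,0],[0,0,0]],[0.0,[0,0.001,0],[0,0,0]],[0.0,[0,0.001,0],[0,0,0]]]' | tail -5
python3 -c "
from h import *
plan([.5414,.1090,.0507],11.5);print(ctrl.get_obs()['wrist_torque'].round(2))"
```

```text
t: 11.32
tool_pos: [0.4965, 0.1004, 0.0508]
tool_rot: [1.06, 1.297, -1.06]
contact_force: [0.3, 0.0, -1.4]
opening: 0.0229
t: 11.73
tool_pos: [0.5014, 0.1014, 0.0508]
tool_rot: [1.06, 1.297, -1.06]
contact_force: [0.4, -0.2, -1.9]
opening: 0.0231
t: 12.15
tool_pos: [0.5063, 0.1023, 0.0508]
tool_rot: [1.06, 1.297, -1.06]
contact_force: [-0.2, 0.2, -1.5]
opening: 0.0232
yaw 11.5 turn deg [-0.01 -0.    0.  ]
yaw 191.5 turn deg [179.99   0.     0.  ]
shift mm tool [ 0.1  35.74  0.47] pos [0.5063 0.1023 0.0508] q6 [ 0.06 -0.02  2.01  0.    1.15 -0.15] F [-0.2  0.2 -1.5] op 0.0232 t 12.15
[0.03 0.06 0.02]
```

```bash
python3 -m handwheel '[[0.0,[0,0.001,0],[0,0,0]],[0.0,[0,0.001,0],[0,0,0]],[0.0,[0,0.001,0],[0,0,0]],[0.0,[0,0.001,0],[0,0,0]]]' | tail -5
python3 -m handwheel '[[0.0,[0,0.001,0],[0,0,0]],[0.0,[0,0.001,0],[0,0,0]],[0.0,[0,0.001,0],[0,0,0]],[0.0,[0,0.001,0],[0,0,0]]]' | tail -5
python3 -m handwheel '[[0.0,[0,0.001,0],[0,0,0]],[0.0,[0,0.001,0],[0,0,0]],[0.0,[0,0.001,0],[0,0,0]],[0.0,[0,0.001,0],[0,0,0]]]' | tail -5
python3 - <<'E'
from h import *
plan([.5414,.1090,.0507],11.5);print(ctrl.get_obs()["wrist_torque"].round(2))
overlay("pics/g5.png",(295,225,75,120),5,(.4,.1,.2),.0)
E
```

```text
t: 12.48
tool_pos: [0.509, 0.1024, 0.051]
tool_rot: [1.057, 1.299, -1.064]
contact_force: [-6.6, -4.2, 5.3]
opening: 0.0234
t: 12.82
tool_pos: [0.5128, 0.1029, 0.0509]
tool_rot: [1.056, 1.299, -1.064]
contact_force: [-7.0, -4.7, 5.2]
opening: 0.023
t: 13.15
tool_pos: [0.5167, 0.1035, 0.051]
tool_rot: [1.056, 1.299, -1.064]
contact_force: [-7.4, -5.3, 4.2]
opening: 0.0233
yaw 11.5 turn deg [0.01 0.11 0.26]
yaw 191.5 turn deg [-179.99   -0.41    0.18]
shift mm tool [ 0.17 25.27 -0.45] pos [0.5167 0.1035 0.051 ] q6 [ 0.06  0.01  1.98 -0.    1.16 -0.14] F [-7.4 -5.3  4.2] op 0.0233 t 13.15
[-0.89  1.17 -0.06]
```

View pics/g5.png

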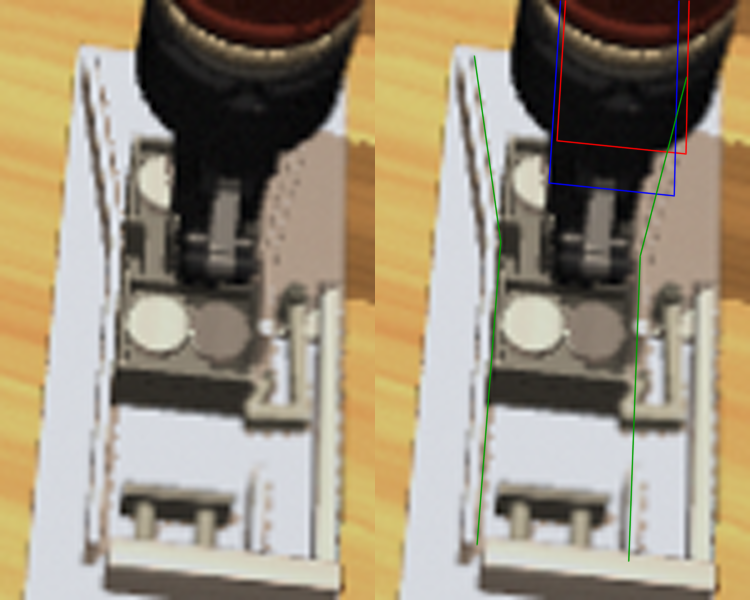

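The pawl is riding up on the nose at about 8 N, and the cassette sits against the -y wall. Carrying on.

```bash
python3 -m handwheel '[[0.0,[0,0.001,0],[0,0,0]],[0.0,[0,0.001,0],[0,0,0]],[0.0,[0,0.001,0],[0,0,0]],[0.0,[0,0.001,0],[0,0,0]],[0.0,[0,0.001,0],[0,0,0]],[0.0,[0,0.001,0],[0,0,0]]]' | tail -4
python3 -m handwheel '[[0.0,[0,0.001,0],[0,0,0]],[0.0,[0,0.001,0],[0,0,0]],[0.0,[0,0.001,0],[0,0,0]],[0.0,[0,0.001,0],[0,0,0]],[0.0,[0,0.001,0],[0,0,0]],[0.0,[0,0.001,0],[0,0,0]]]' | tail -4
python3 -c "
from h import *
plan([.5414,.1090,.0507],11.5);print(ctrl.get_obs()['wrist_torque'].round(2))"
```

```text
tool_pos: [0.5236, 0.1047, 0.0509]
tool_rot: [1.058, 1.296, -1.062]
contact_force: [-3.3, -5.8, 0.5]
opening: 0.0229
tool_pos: [0.5295, 0.1058, 0.0509]
tool_rot: [1.058, 1.296, -1.063]
contact_force: [-2.4, -4.2, 1.3]
opening: 0.0231
yaw 11.5 turn deg [-0.01  0.15  0.1 ]
yaw 191.5 turn deg [ 1.7999e+02  1.5000e-01 -2.3000e-01]
shift mm tool [ 0.18 12.27 -0.75] pos [0.5295 0.1058 0.0509] q6 [ 0.06  0.04  1.95 -0.    1.16 -0.14] F [-2.4 -4.2  1.3] op 0.0231 t 14.2
[-0.99  0.44 -0.12]
```

```bash
python3 -m handwheel '[[0.0,[0,0.0015,0],[0,0,0]],[0.0,[0,0.0015,0],[0,0,0]],[0.0,[0,0.0015,0],[0,0,0]],[0.0,[0,0.0015,0],[0,0,0]],[0.0,[0,0.0015,0],[0,0,0]],[0.0,[0,0.0015,0],[0,0,0]]]' | tail -4
python3 -m handwheel '[[0.0,[0,0.0015,0],[0,0,0]],[0.0,[0,0.0015,0],[0,0,0]],[0.0,[0,0.0015,0],[0,0,0]],[0.0,[0,0.0015,0],[0,0,0]],[0.0,[0,0.0015,0],[0,0,0]],[0.0,[0,0.0015,0],[0,0,0]]]' | tail -4
python3 -m handwheel '[[0.0,[0,0.001,0],[0,0,0]],[0.0,[0,0.001,0],[0,0,0]],[0.0,[0,0.001,0],[0,0,0]],[0.0,[0,0.001,0],[0,0,0]],[0.0,[0,0.001,0],[0,0,0]]]' | tail -4
python3 - <<'E'
from h import *
plan([.5414,.1090,.0507],11.5);print(ctrl.get_obs()["wrist_torque"].round(2))
overlay("pics/g6.png",(295,225,75,120),5,(.4,.1,.2),.0)
E
```

```text
tool_pos: [0.5383, 0.1076, 0.0509]
tool_rot: [1.057, 1.297, -1.063]
contact_force: [-1.6, -5.5, 1.4]
opening: 0.023
tool_pos: [0.5472, 0.1094, 0.0509]
tool_rot: [1.057, 1.297, -1.062]
contact_force: [-2.6, -4.4, 1.8]
opening: 0.0229
tool_pos: [0.5521, 0.1104, 0.0509]
tool_rot: [1.057, 1.296, -1.062]
contact_force: [-2.8, -5.0, 1.1]
opening: 0.0232
yaw 11.5 turn deg [0.01 0.15 0.1 ]
yaw 191.5 turn deg [-1.7999e+02 -1.5000e-01  2.4000e-01]
shift mm tool [  0.22 -10.74  -0.8 ] pos [0.5521 0.1104 0.0509] q6 [ 0.07  0.09  1.89 -0.    1.16 -0.13] F [-2.8 -5.   1.1] op 0.0232 t 15.6167
[-1.    0.47 -0.08]
```

View pics/g6.png

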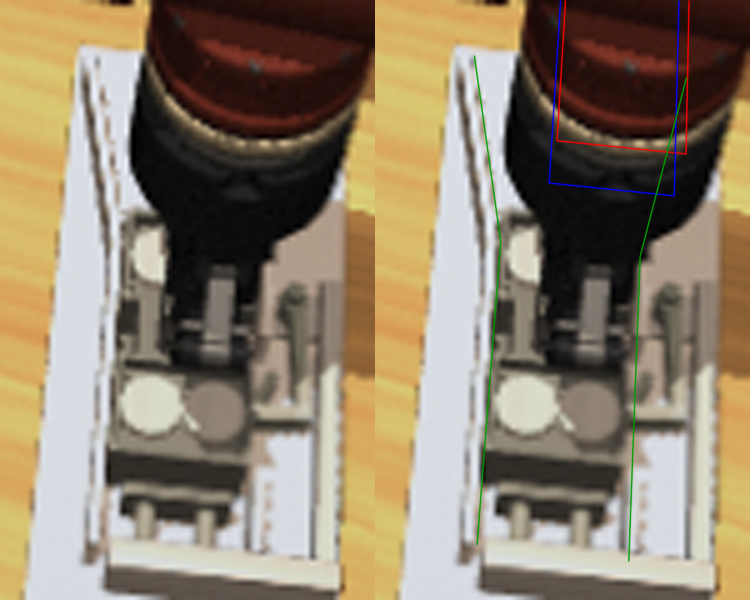

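```bash
for k in 1; do python3 -m handwheel '[[0.0,[0,0.001,0],[0,0,0]],[0.0,[0,0.001,0],[0,0,0]],[0.0,[0,0.001,0],[0,0,0]],[0.0,[0,0.001,0],[0,0,0]],[0.0,[0,0.001,0],[0,0,0]]]' | tail -4
python3 -m handwheel '[[0.0,[0,0.001,0],[0,0,0]],[0.0,[0,0.001,0],[0,0,0]],[0.0,[0,0.001,0],[0,0,0]]]' | tail -4; 
python3 -m handwheel '[[0.0,[0,0.001,0],[0,0,0]],[0.0,[0,0.001,0],[0,0,0]]]' | tail -4; done
python3 -c "
from h import *
plan([.5414,.1090,.0507],11.5);print(ctrl.get_obs()['wrist_torque'].round(2))"
```

```text
tool_pos: [0.557, 0.1113, 0.0509]
tool_rot: [1.057, 1.296, -1.062]
contact_force: [-2.9, -4.7, 0.8]
opening: 0.023
tool_pos: [0.5599, 0.1119, 0.0509]
tool_rot: [1.057, 1.297, -1.062]
contact_force: [-3.1, -5.5, 1.1]
opening: 0.0234
tool_pos: [0.5617, 0.1123, 0.0509]
tool_rot: [1.057, 1.297, -1.063]
contact_force: [-5.5, -5.5, 3.6]
opening: 0.023
yaw 11.5 turn deg [0.02 0.16 0.12]
yaw 191.5 turn deg [-179.98   -0.19    0.24]
shift mm tool [  0.25 -20.59  -0.82] pos [0.5617 0.1123 0.0509] q6 [ 0.07  0.11  1.87 -0.    1.16 -0.13] F [-5.5 -5.5  3.6] op 0.023 t 16.5
[-1.06  0.76 -0.01]
```

Plate contact has begun (x force -3 → -5.5 N) at about x = 20, so I expect the click near 24. Stepping under 1 mm at a time.

```bash
python3 -m handwheel '[[0.0,[0,0.0008,0],[0,0,0]],[0.0,[0,0,0],[0,0,0]]]' | tail -4
python3 -m handwheel '[[0.0,[0,0.0008,0],[0,0,0]],[0.0,[0,0,0],[0,0,0]]]' | tail -4
python3 -c "
from h import *
plan([.5414,.1090,.0507],11.5);print(ctrl.get_obs()['wrist_torque'].round(2))"
```

```text
tool_pos: [0.5624, 0.1124, 0.0509]
tool_rot: [1.057, 1.297, -1.063]
contact_force: [-4.5, -4.9, 3.2]
opening: 0.023
tool_pos: [0.563, 0.1125, 0.0509]
tool_rot: [1.056, 1.297, -1.063]
contact_force: [-5.2, -4.7, 2.7]
opening: 0.0235
yaw 11.5 turn deg [0.01 0.16 0.18]
yaw 191.5 turn deg [-179.99   -0.28    0.24]
shift mm tool [  0.31 -21.85  -0.84] pos [0.563  0.1125 0.0509] q6 [ 0.07  0.12  1.87 -0.    1.16 -0.13] F [-5.2 -4.7  2.7] op 0.0235 t 16.8333
[-1.    0.71 -0.  ]
```

```bash
python3 -m handwheel '[[0.0,[0,0.0008,0],[0,0,0]],[0.0,[0,0,0],[0,0,0]]]' | tail -4
python3 - <<'E'
from h import *
plan([.5414,.1090,.0507],11.5);print(ctrl.get_obs()["wrist_torque"].round(2))
overlay("pics/g7.png",(305,265,65,95),6,(.4,.1,.2),.0)
E
```

```text
tool_pos: [0.5637, 0.1127, 0.051]
tool_rot: [1.056, 1.298, -1.064]
contact_force: [-4.5, -5.7, 4.4]
opening: 0.0229
yaw 11.5 turn deg [0.01 0.15 0.19]
yaw 191.5 turn deg [-179.99   -0.3     0.24]
shift mm tool [  0.33 -22.57  -0.84] pos [0.5637 0.1127 0.051 ] q6 [ 0.07  0.12  1.86 -0.    1.16 -0.13] F [-4.5 -5.7  4.4] op 0.0229 t 17.0
[-0.98  0.8  -0.03]
```

View pics/g7.png

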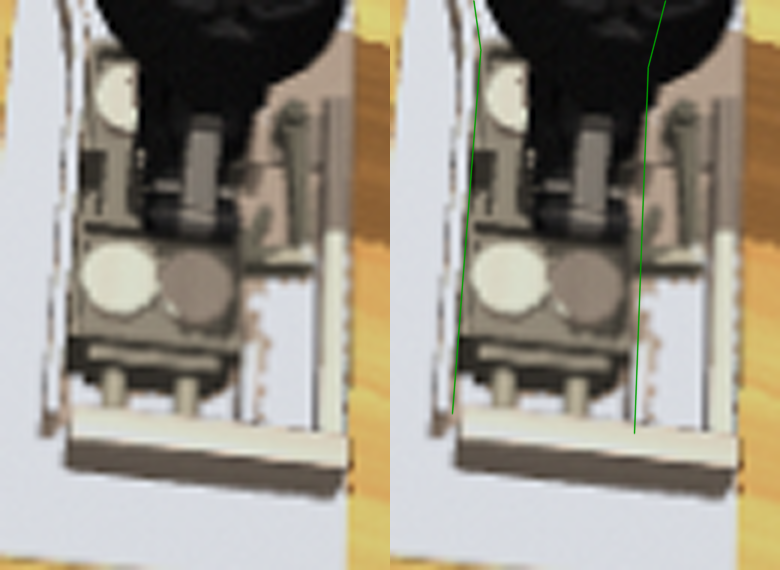

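Plate touched; pawl still aside (lateral -5 N). Continuing gently.

```bash
python3 -m handwheel '[[0.0,[0,0.0008,0],[0,0,0]],[0.0,[0,0,0],[0,0,0]]]' | tail -4 | sed -n '1p;3p'
python3 -m handwheel '[[0.0,[0,0.0005,0],[0,0,0]],[0.0,[0,0,0],[0,0,0]]]' | tail -4| sed -n '1p;3p'
```

```text
tool_pos: [0.5644, 0.1128, 0.0509]
contact_force: [-5.3, -5.4, 3.6]
tool_pos: [0.5648, 0.1129, 0.051]
contact_force: [-5.6, -5.9, 4.7]
```

```bash
python3 -m handwheel '[[0.0,[0,0.0005,0],[0,0,0]],[0.0,[0,0,0],[0,0,0]]]' | tail -4| sed -n '1p;3p'
```

```text
tool_pos: [0.5653, 0.113, 0.051]
contact_force: [-6.6, -5.8, 4.0]
```

```bash
python3 -m handwheel '[[0.0,[0,0.0004,0],[0,0,0]],[0.0,[0,0,0],[0,0,0]]]' | tail -4| sed -n '1p;3p'
```

```text
tool_pos: [0.5656, 0.1131, 0.051]
contact_force: [-7.1, -6.5, 4.6]
```

```bash
python3 -m handwheel '[[0.0,[0,0.0004,0],[0,0,0]],[0.0,[0,0,0],[0,0,0]]]' | tail -4| sed -n '1p;3p'
python3 - <<'E'
from h import *
plan([.5414,.1090,.0507],11.5);print(ctrl.get_obs()["wrist_torque"].round(2))
overlay("pics/g8.png",(305,265,65,95),6,(.4,.1,.2),.0)
E
```

```text
tool_pos: [0.566, 0.1131, 0.051]
contact_force: [-6.3, -6.1, 3.7]
yaw 11.5 turn deg [0.01 0.16 0.23]
yaw 191.5 turn deg [-179.99   -0.37    0.24]
shift mm tool [  0.4  -24.88  -0.86] pos [0.566  0.1131 0.051 ] q6 [ 0.07  0.12  1.86 -0.    1.16 -0.13] F [-6.3 -6.1  3.7] op 0.0234 t 17.8833
[-1.01  0.96  0.01]
```

View pics/g8.png

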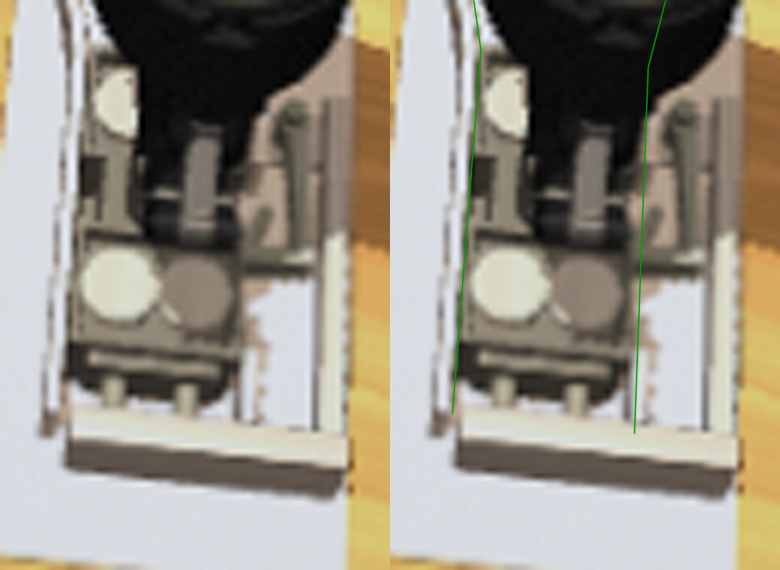

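```bash
python3 -m handwheel '[[0.0,[0,0.0004,0],[0,0,0]],[0.0,[0,0,0],[0,0,0]]]' | tail -4| sed -n '1p;3p'
```

```text
tool_pos: [0.5663, 0.1132, 0.051]
contact_force: [-5.3, -6.4, 4.3]
```

```bash
python3 -m handwheel '[[0.0,[0,0.0004,0],[0,0,0]],[0.0,[0,0,0],[0,0,0]]]' | tail -4| sed -n '1p;3p'
```

```text
tool_pos: [0.5667, 0.1133, 0.051]
contact_force: [-7.0, -5.1, 5.7]
```

```bash
python3 -m handwheel '[[0.0,[-0.0002,0.0004,0],[0,0,0]],[0.0,[0,0,0],[0,0,0]]]' | tail -4| sed -n '1p;3p'
```

```text
tool_pos: [0.5671, 0.1139, 0.0509]
contact_force: [-5.8, -4.3, 2.9]
```

```bash
python3 -m handwheel '[[0.0,[0,0.0004,0],[0,0,0]],[0.0,[0,0,0],[0,0,0]]]' | tail -4| sed -n '1p;3p'
```

```text
tool_pos: [0.5675, 0.114, 0.0509]
contact_force: [-5.6, -3.6, 3.0]
```

Tool y jumped by +0.5 mm and the lateral force dropped, so it may have clicked. Looking.

Run:
```python
from h import *
plan([.5414,.1090,.0507],11.5);print(ctrl.get_obs()["wrist_torque"].round(2))
overlay("pics/g9.png",(305,265,65,95),6,(.4,.1,.2),.0)
```

```text
yaw 11.5 turn deg [-0.02  0.07  0.21]
yaw 191.5 turn deg [ 1.7998e+02  3.4000e-01 -1.2000e-01]
shift mm tool [  0.32 -26.54  -0.24] pos [0.5675 0.114  0.0509] q6 [ 0.07  0.13  1.85 -0.    1.16 -0.13] F [-5.6 -3.6  3. ] op 0.0229 t 18.6
[-0.69  0.87 -0.08]
```

View pics/g9.png

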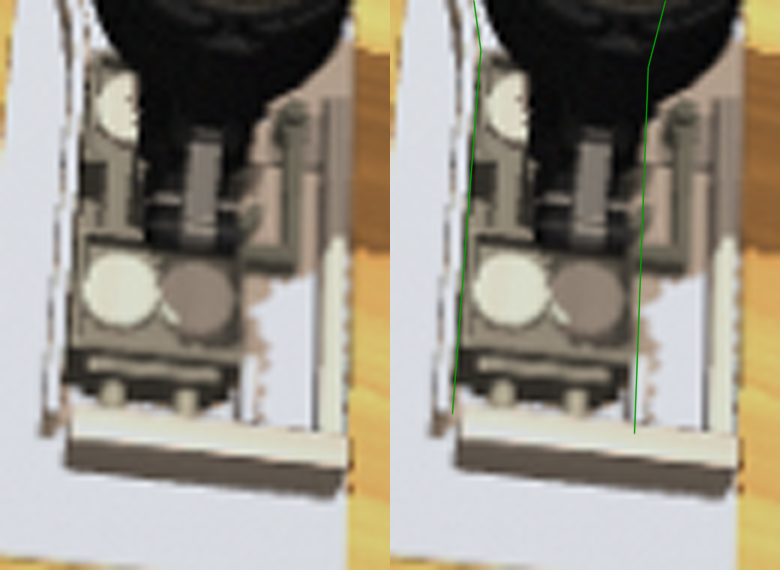

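The pawl arm has swung back into the notch: its outer end moved from crop column 305 to 293, and it now lies straight. It has clicked, so I stop pushing, ease back slightly and open.

```bash
python3 -m handwheel '[[0.0,[-0.0003,-0.0006,0],[0,0,0]],[0.0,[0,-0.0005,0],[0,0,0]],[0.0,[0,0,0],[0,0,0]]]' | tail -4
python3 -m handwheel '[[0.03,[0,0,0],[0,0,0]],[0.04,[0,0,0],[0,0,0]],[0.05,[0,0,0],[0,0,0]],[0.06,[0,0,0],[0,0,0]],[0.06,[0,0,0],[0,0,0]],[0.06,[0,0,0],[0,0,0]]]' | tail -4
python3 - <<'E'
from h import *
overlay("pics/g10.png",(305,265,65,95),6,(.4,.1,.2),.0)
E
```

```text
tool_pos: [0.5667, 0.1143, 0.0509]
tool_rot: [1.059, 1.298, -1.062]
contact_force: [-3.9, -3.2, 0.5]
opening: 0.0229
tool_pos: [0.5678, 0.115, 0.0516]
tool_rot: [1.061, 1.297, -1.059]
contact_force: [0.2, -0.2, 0.4]
opening: 0.0597
```

View pics/g10.png

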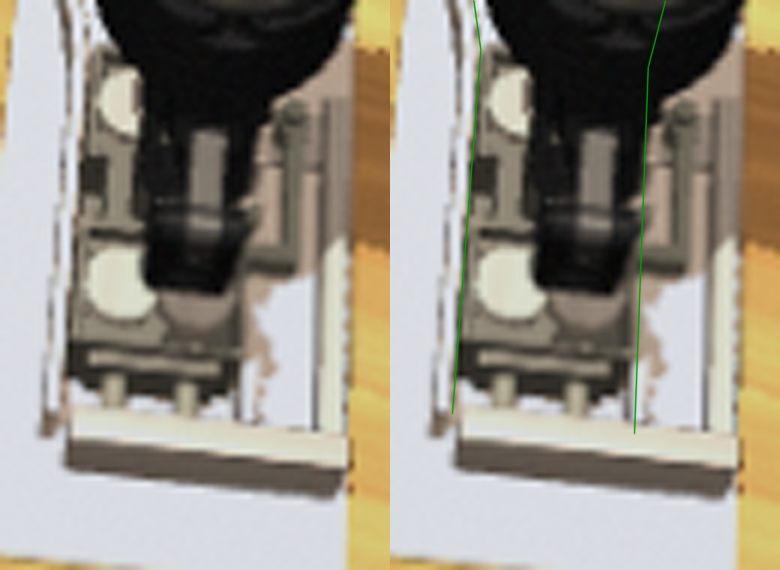

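Released, with force about 0 and the cassette held. Now I lift straight up and clear the view.

```bash
python3 -m handwheel '[[0.06,[-0.005,0,0],[0,0,0]],[0.06,[-0.01,0,0],[0,0,0]],[0.06,[-0.02,0,0],[0,0,0]],[0.06,[-0.03,0,0],[0,0,0]],[0.06,[-0.03,0,0],[0,0,0]],[0.06,[-0.03,0,0],[0,0,0]],[0.06,[-0.01,-0.03,0],[0,0,0]],[0.06,[0,-0.03,0.02],[0,0,0]],[0.06,[0,-0.03,0.03],[0,0,0]],[0.06,[0,-0.02,0.03],[0,0,0]]]' | tail -4
python3 -m handwheel '[[0.06,[0,0,0.04],[0,0,0]],[0.06,[0,0,0.04],[0,0,0]],[0.06,[0,0,0.04],[0,0,0]],[0.06,[0,0,0.04],[0,0,0]],[0.06,[0,0,0.03],[0,0,0]],[0.06,[0,0,0],[0,0,0]],[0.06,[0,0,0],[0,0,0]]]' | tail -4
python3 - <<'E'
from h import *
o=[]
for n,(u0,v0,w,h,S) in {"top":(170,106,85,140,4.2),"scene":(295,228,75,140,4.2)}.items():
    im=ctrl.get_image(n); cv2.imwrite(f"pics/e_{n}.png",im[:,:,::-1]); o.append(cv2.resize(im[v0:v0+h,u0:u0+w,::-1],None,fx=S,fy=S,interpolation=cv2.INTER_CUBIC))
cv2.imwrite("pics/end.png",np.hstack(o))
E
```

```text
tool_pos: [0.4745, 0.0148, 0.1877]
tool_rot: [1.059, 1.297, -1.057]
contact_force: [0.3, -0.0, -0.2]
opening: 0.06
tool_pos: [0.5141, -0.1726, 0.1873]
tool_rot: [1.063, 1.295, -1.062]
contact_force: [0.2, 0.2, 0.1]
opening: 0.06
```

View pics/end.png

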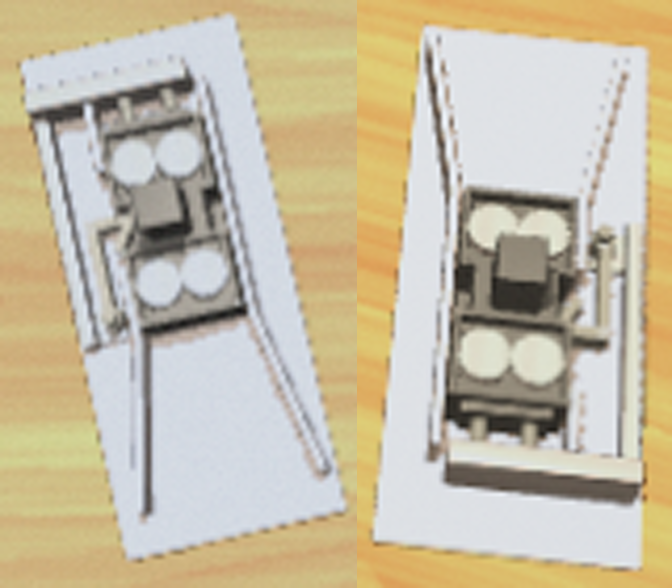

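View pics/e_top.png

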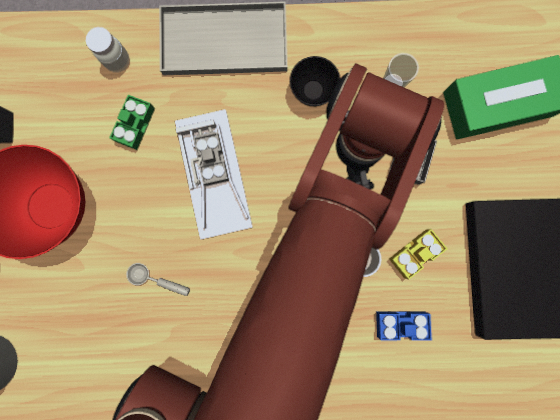

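The cassette lies square in the lane with the pawl tip in its side notch, at top crop (125,225), and the plate pressed in. Nothing else has moved and the arm is clear, so I hand in.

```bash
python3 -c "
from station import ctrl
o=ctrl.get_obs(); print(o['t'],o['contact_force']); print(ctrl.finish_job())"
```

```text
20.9667 [ 0.48351574 -0.12173943 -0.08770386]
the job is handed in; nothing more can be done
None
```

I gripped the grey cassette by its knob and lowered it into the rack's mouth. I then pushed it along the lane in steps of 3 mm or less, 0.4 mm at the end, until the pawl clicked. After that I eased back about 1 mm, let go and moved the arm away; the job was handed in at about 21 s.

**Last checks:**
- **Fit:** both cameras show the cassette straight in the lane, the pawl in its notch and the nose against the pressed-in plate.
- **Push force:** about 8 N along the lane on the ramp was the highest reading, well under 35 N. Forces were only read at the end of each call.
- **Other things:** no other object looked moved in the last pictures. The mug, tub and glass were partly or wholly hidden behind the arm in the top view I checked, so their positions were not confirmed there.

**What disagreed or went wrong:**
- **Click position:** it came at about x = 26 mm, against my estimate of 28. The first plate contact was also earlier than I had measured, at about 20 mm instead of 24. I went by force and pictures instead.
- **After the click:** I made one further 0.4 mm step before confirming it in a picture.
- **Joint readings:** I judged the pawl and plate from pictures and forces only, because their joint values were not available.
- **First move:** I typed it in mm instead of metres. It was clipped to one step in the right direction and did no harm.

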